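# Bed a whetstone down on its support strips

### The job

The whetstone stands too high and crooked in its friction jaws, and the two steel support strips beneath it have been pulled out towards the front. First slide both strips back in until they meet their end stops, then press the stone down at both ends, over the strips, until it lies firmly on both and neither strip can be slid any more. The stone is brittle: work it down steadily and never press on it with more than 30 N; leave the other kitchen things alone and let go of everything at the end.

Things in the scene. Friction and masses are not known exactly. Their poses are not given: they have to be found in the camera images.
- holder: fixed whetstone holder: bamboo board 158 (x) x 270 (y) x 18 mm (x -101 to +57), a steel jaw at each end of the stone (tops 45 mm up), clamp screw with black knob at the -y end (to y -154). Origin on the worktop under the stone's middle; x to the back, z up. Strips run along x at y = +55 and -55 on its top (z 18), between ribs 5 mm high, 20 mm apart; fixed end stops 12 mm high at x = +47.
- stone: grey whetstone 60 (x) x 170 (y) x 25 mm, 0.5 to 0.8 kg, gripped at its ends by the jaws: each end can only sink or rise. Origin: middle of its underside. Seated, underside 28 and top 53 mm above the worktop; at the start its ends are 6 to 14 mm higher, not alike. Each jaw holds its end by dry friction (about 7 N) wherever it is left. Brittle: at most 30 N from the robot.
- stone_left (a point): point on the stone's top face above the left strip (stone frame x 0, y +55, z 25 mm). A push of 5 to 11 N here makes this end sink while the other end stays about where it is; once it has met its strip, a push of 15 to 20 N beds it so that the strip stays pinched after release.
- stone_right (a point): point on the stone's top face above the right strip (stone frame x 0, y -55, z 25 mm); behaves like the left one
- strip_left: loose steel strip in the left (+y) guideway, 116 (x) x 16 (y) x 10 mm, 0.16 kg, reaching under the stone; at its front end a lug is turned up (5 mm thick, 16 wide, 26 mm high over the underside; front face at x = -58 mm). Origin: middle of the strip's underside, x to the back. Fully in, its origin is at x = -11 mm in the holder's frame; starts 20 to 45 mm further out.
- strip_right: the same kind of strip in the right (-y) guideway, same origin and axes
- soy_bottle: bystander, not to be moved: bottle of sauce 56x56x214 mm; origin at its underside's centre
- salt_shaker: bystander, not to be moved: clear salt shaker 44x44x90 mm; origin at its underside's centre
- spice_jar: bystander, not to be moved: spice jar 44x44x96 mm with dark cap; origin at its underside's centre
- tin: bystander, not to be moved: food tin 75x75x58 mm; origin at its underside's centre
- garlic: bystander, not to be moved: garlic bulb 56x56x56 mm; origin at its underside's centre

How it is judged:
On the way, in this order (a step that is already met when the one before it is completed fails the run):
1. both strips are slid in to their end stops (within 4 mm) (x of each of strip_left, strip_right in the frame of holder above -0.015 m), for 0.2 s.
2. the stone bears on both strips with more than 2 N each (contact force between stone and strip_left above 2 N and contact force between stone and strip_right above 2 N), for 0.2 s.
At the end, for the whole second after the job is handed in: Both strips are within 4 mm of their end stops, the stone is at rest and down within 1.5 mm at both ends, and after release it still pinches each strip with more than 2 N, so that neither can be slid (all of step 1 and all of step 2 and z of each of stone_left, stone_right in the frame of holder below 0.0545 m and linear speed of stone below 0.01 m/s); the robot touches nothing.
It fails at once if the robot loads the brittle stone with more than 30 N (contact force between any of the fingers, the arm and stone above 30 N).
It fails at once if a bystander is moved by more than 30 mm (distance of any of soy_bottle, salt_shaker, spice_jar, tin, garlic from where it was at the start of the episode above 0.03 m).
It also fails if it takes over 64 s, if anything falls off the work surface, if the arm or the gripper's body presses on something with over 40 N, if the wrist force passes 120 N, or if a joint passes its speed limit or range.

### The arm

A 6-joint arm with a two-finger parallel gripper is mounted at the origin on a cart in front of the work surface, level with it; the furniture and walls round the work are solid. World frame = base frame: x ahead of the robot, y to its left, z up, the work surface at z = 0. Lengths are in m, angles in rad, forces in N, time in s.
With the tool pointing down it reaches from about 0.35 to 0.775 m from the base axis. Payload 7.3 kg.
Tool frame: the origin (TCP) lies at the very end of the fingers, on their centre line; the grasp point (between the pads) lies 19 mm behind it; x points along the fingers, y is the direction in which the jaws open and shut, and the axes are right-handed (so a half turn about x gives the same grasp; the last joint's range is limited). The gripper opens to 92 mm and grips with 3 to 60 N. Pads are 19 mm wide; open, the fingers measure 130 mm over their backs; the gripper's body (75 mm by 190 mm) begins 47 mm behind the grasp point.
Start: joints at [1.155, 0.342, 1.524, -0, 1.275, -0.146], TCP at [0.14, 0.506, 0.227] pointing down, gripper open.
Joint ranges: [-2.53, 2.53], [-0.77, 2.02], [0.04, 2.7], [-1, 4.14], [0.28, 2.66], [-3.11, 3.11]. Speed limits (rad/s): [2.57, 2.57, 3.14, 3.14, 3.14, 3.14].

### API

Orientations are given as [roll, pitch, yaw] about the fixed x, y, z axes, in that order (R = Rz(yaw) Ry(pitch) Rx(roll)).
In Python, from cell import robot gives the robot as it stands.
- The arm moves only by the tool play_rows, never from a script. Its argument "moves" is a list that holds one entry, the list of rows, each a list of 5 numbers: the shift along the tool's x, y, z in m, then the turn about the tool's x in degrees, then the opening, from -1 (shut) to 1 (fully open), so that 0 is half open. A call has exactly 10 rows; each row shifts and turns the pose as measured when the row begins, along the tool's axes as they then stand; what a row does not reach is not made up. A row lasts 1/10 s, in which the tool goes at most 50 mm and 8.59 degrees, less where a joint would pass 70% of its speed; a pose out of reach is approached as far as the arm can. A call with a gripper value outside its range is refused whole. The fingers move at their own pace and stop on an object; "grip_force" is the grip in N (left out, the last holds). Time passes only in rows, so rows that do not move let the fingers close, or fill a call up. It gives the time, the measured TCP pose, the force and the opening at its end, in the units of the state.
- robot.observe(): the state, without advancing time (a new reading comes with each control period).
- robot.read_camera(name): name is "scene" or "side" or "wrist"; returns the picture (420x560x3 uint8, red, green, blue); there is no depth.
- robot.get_calibration(name): a dict with "mtx" (3x3 intrinsics, pixels), "view" (4x4, takes a point from world to camera coordinates). Camera axes: x right, y up, looking along -z (the intrinsics and any distortion apply to the point x, -y, -z); pixel columns grow to the right and rows downward; lengths in m; the calibration is good to about 2 mm. The wrist camera is an equidistant fisheye: a pixel r from the principal point sees the ray r / f radians off the axis. A picture is of the moment at which its call begins: read the wrist's pose just before it. get_calibration takes no time and is no camera call; for the wrist camera it gives the pose at the moment of the call.
- robot.hand_in(): hands the job in, once; it reports no verdict.
Trained networks look in the newest picture that a camera, given by its name, has taken for a name from the list of things; names that differ only in an ending like _2 or _b are one class to them, and where a whole thing is asked for, a point or a joint stands for the part that bears it (a point fixed in the world has none). Each returns a list of dicts, best first, with "score" (0 to 1); they miss things now and then, are a little off and sometimes report something else, mostly with a low value. They report only what shows in the picture. A call takes as long as a camera call.
- robot.spot_in(camera, label): "point" ([column, row] in pixels, amid what is visible of it).
The state is a dict: "time": time; "qpos": joint angles; "qvel": joint speeds; "joint_efforts": joint torques, N m; "tool_pos": TCP position; "tool_rot": TCP orientation; "contact_force": force on the tool from outside, world axes, zero at the start; "torque": the same for the moment, N m; "opening": finger opening in m.
Only numpy, scipy, OpenCV 4.12 (cv2) and the standard library are available. Lean on these libraries where they do the work, as an engineer would, in place of code of your own. Each camera call takes 0.05 s, during which the arm holds its last target.

## Working session

There is one attempt and no reset: what is moved stays moved. The work goes in short steps, Python scripts to look and compute and a tool call to move; the robot and the scene stay as the last step left them, time stands still between calls to the robot, and variables do not carry over. Pictures are saved under pics/ and viewed, and the job is handed in when it is done.

Besides the shell and the picture viewer there is one more tool, called by a JSON object that holds its "api" and its "payload". play_rows: Moves the arm, as the interface text tells. Its arguments: {"type":"object","properties":{"moves":{"type":"array"},"grip_force":{"type":"number"}},"required":["moves"]}

```bash
ls; mkdir -p pics; python3 - <<'E'
from cell import robot
import cv2
print(robot.observe())
for n in ["scene","side","wrist"]:
    c=robot.get_calibration(n); print(n,c)
    im=robot.read_camera(n); cv2.imwrite(f"pics/{n}0.png",im[:,:,::-1])
E
```

```text
pics
{'time': 0.0, 'qpos': array([ 1.15497127e+00,  3.42677436e-01,  1.52501192e+00,  2.14455675e-05,
        1.27539952e+00, -1.46033575e-01]), 'qvel': array([-0.00166044,  0.00015152,  0.00019697,  0.00093878,  0.00024016,
       -0.00088718]), 'joint_efforts': array([-2.27573037e-03, -4.31245244e+01, -2.44216865e+01,  7.16507155e-02,
        5.59366483e-02, -1.12683140e-04]), 'tool_pos': array([0.13975246, 0.50563776, 0.22607025]), 'tool_rot': array([-1.7305351 ,  1.56929996, -2.00033284]), 'contact_force': array([-0.08198624,  0.31344515, -0.59556148]), 'torque': array([-0.00291686, -0.03625332, -0.01392317]), 'opening': 0.091622461740403}
scene {'mtx': array([[539.48135022,   0.        , 277.1527929 ],
       [  0.        , 539.48135022, 210.4263427 ],
       [  0.        ,   0.        ,   1.        ]]), 'view': array([[ 0.82828691, -0.56025086, -0.00773099, -0.49321701],
       [ 0.32414809,  0.46788182,  0.82220108, -0.23855689],
       [-0.45702167, -0.68352438,  0.56914463, -1.27484099],
       [ 0.        ,  0.        ,  0.        ,  1.        ]])}
side {'mtx': array([[451.16041877,   0.        , 281.42952232],
       [  0.        , 451.16041877, 209.59377002],
       [  0.        ,   0.        ,   1.        ]]), 'view': array([[-0.81107446, -0.58479492,  0.01315733,  0.48517664],
       [ 0.51395293, -0.70172002,  0.49339781, -0.3387405 ],
       [-0.27930378,  0.40694461,  0.86970425, -1.17221424],
       [ 0.        ,  0.        ,  0.        ,  1.        ]])}
wrist {'mtx': array([[325.1922621 ,   0.        , 279.12776209],
       [  0.        , 325.1922621 , 205.10346324],
       [  0.        ,   0.        ,   1.        ]]), 'view': array([[ 0.2665629 ,  0.9638169 , -0.00109857, -0.52428048],
       [-0.91865103,  0.25372621, -0.30282551,  0.03887774],
       [-0.29158961,  0.08173125,  0.95304538, -0.39242111],
       [ 0.        ,  0.        ,  0.        ,  1.        ]])}
```

View pics/scene0.png

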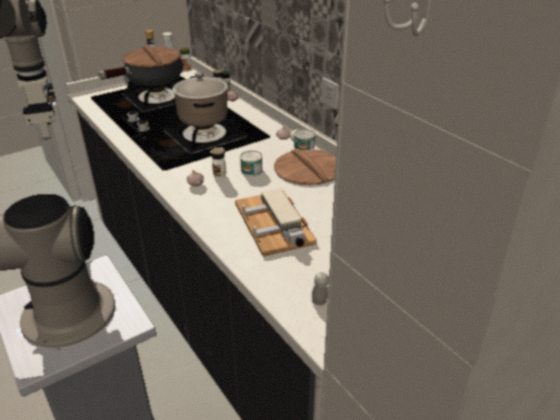

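View pics/side0.png

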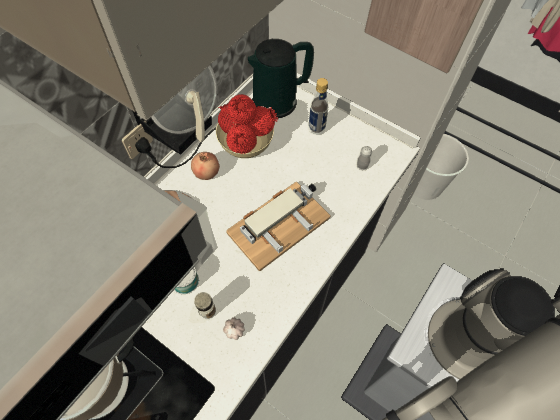

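View pics/wrist0.png

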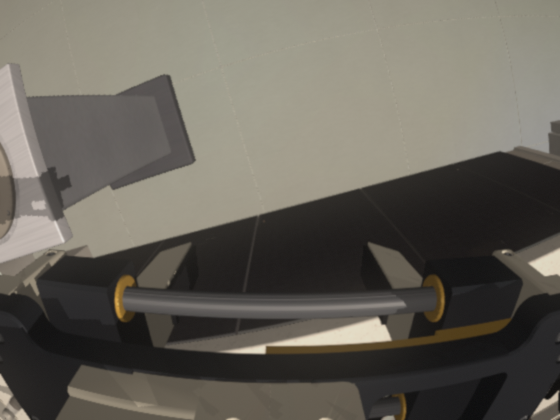

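```bash
cat > h.py <<'E'
import numpy as np, cv2
def ray(c,uv):
    K=c["mtx"];V=c["view"];R=V[:3,:3];t=V[:3,3]
    d=np.array([(uv[0]-K[0,2])/K[0,0],-(uv[1]-K[1,2])/K[1,1],-1.])
    return -R.T@t, R.T@d
def onz(c,uv,z):
    o,d=ray(c,uv); return o+d*(z-o[2])/d[2]
def proj(c,p):
    p=np.atleast_2d(p); K=c["mtx"];V=c["view"]; q=p@V[:3,:3].T+V[:3,3]
    return np.c_[K[0,0]*q[:,0]/-q[:,2]+K[0,2], K[1,1]*-q[:,1]/-q[:,2]+K[1,2]]
def projw(c,p):
    p=np.atleast_2d(p); K=c["mtx"];V=c["view"]; q=p@V[:3,:3].T+V[:3,3]
    x,y,z=q[:,0],-q[:,1],-q[:,2]; r=np.hypot(x,y); th=np.arctan2(r,z)
    return np.c_[K[0,2]+K[0,0]*th*x/r, K[1,2]+K[0,0]*th*y/r]
def crop(name,out,u0,v0,w,h,s):
    im=cv2.imread(name)[v0:v0+h,u0:u0+w]; im=cv2.resize(im,None,fx=s,fy=s,interpolation=cv2.INTER_CUBIC); cv2.imwrite(out,im)
E
python3 -c "
from h import *
crop('pics/side0.png','pics/side0c.png',215,170,130,110,6)
crop('pics/scene0.png','pics/scene0c.png',220,170,110,95,6)"
```

```text
(no output)
```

View pics/side0c.png

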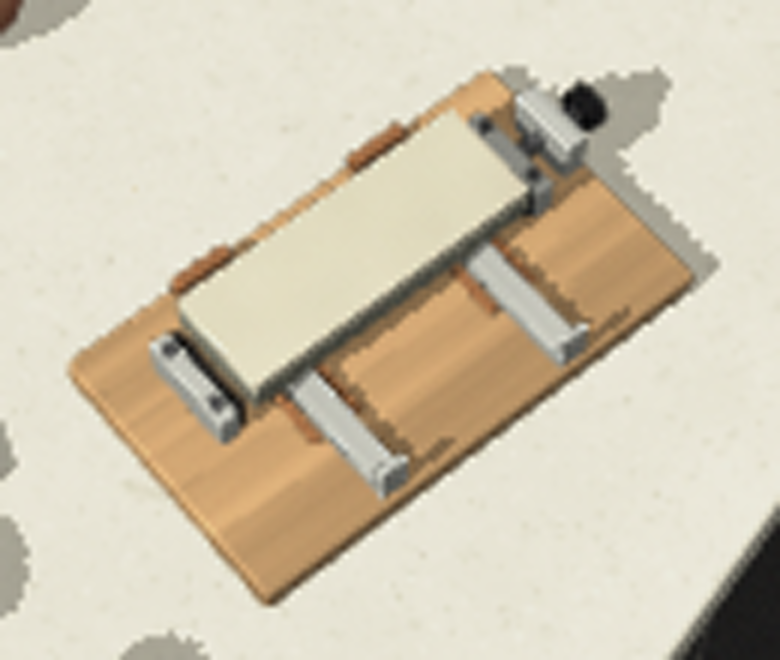

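View pics/scene0c.png

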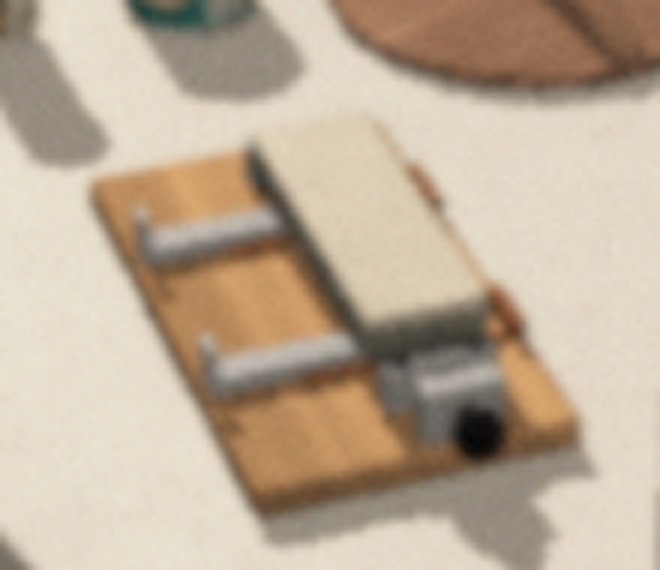

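```bash
cat > fit.py <<'E'
from h import *
from cell import robot
from scipy.optimize import least_squares
S=robot.get_calibration("side"); C=robot.get_calibration("scene")
sc=lambda p:np.array(p)/6+[215,170]-[.4,.4]
cc=lambda p:np.array(p)/6+[220,170]-[.4,.4]
obs=[(S,sc((72,366)),(.057,.135,.018)),(S,sc((268,598)),(-.101,.135,.018)),(S,sc((694,277)),(-.101,-.135,.018)),(S,sc((490,72)),(.057,-.135,.018)),
(C,cc((95,187)),(-.101,.135,.018)),(C,cc((258,492)),(-.101,-.135,.018)),(C,cc((580,416)),(.057,-.135,.018))]
for c,uv,p in obs: print(onz(c,uv,p[2]).round(4))
def H(q):
    a=q[2];return np.array([[np.cos(a),-np.sin(a),0],[np.sin(a),np.cos(a),0],[0,0,1]]),np.array([q[0],q[1],0])
def res(q):
    R,t=H(q); return np.concatenate([(proj(c,R@np.array(p)+t)[0]-uv+(q[3:5] if c is S else q[5:7])) for c,uv,p in obs]+[q[3:]/1.5])
if __name__=="__main__":
    r=least_squares(res,[.5,-.1,0,0,0,0,0]); print(r.x, r.fun.round(1).reshape(-1,2)); np.save("H.npy",r.x)
    print(-S["view"][:3,:3].T@S["view"][:3,3],-C["view"][:3,:3].T@C["view"][:3,3])
E
python3 fit.py
```

```text
[0.7002 0.129  0.018 ]
[0.5522 0.1685 0.018 ]
[ 0.4852 -0.0888  0.018 ]
[ 0.6345 -0.1279  0.018 ]
[0.5512 0.1586 0.018 ]
[ 0.4872 -0.0917  0.018 ]
[ 0.637  -0.1288  0.018 ]
[ 0.61693501  0.01366729 -0.25420239  0.48261703  0.60608145  0.30721065
  0.38247278] [[-1.3 -0.2]
 [-0.   0.8]
 [ 1.  -0.1]
 [ 0.1 -0.7]
 [-1.  -1.5]
 [-0.3  0.6]
 [ 1.2  0.7]
 [ 0.3  0.4]
 [ 0.2  0.3]]
[0.24020719 0.52305412 1.1802299 ] [-0.096777   -1.03609372  0.91789758]
```

```bash
cat > st.py <<'E'
from h import *
from scipy.spatial.transform import Rotation as Ro
q=np.load("H.npy"); a=q[2]; HR=np.array([[np.cos(a),-np.sin(a),0],[np.sin(a),np.cos(a),0],[0,0,1]]); Ht=np.array([q[0],q[1],0])
def w(p): return HR@np.array(p)+Ht
def status(robot):
    o=robot.observe(); T=Ro.from_euler("xyz",o["tool_rot"]).as_matrix(); p=o["tool_pos"]
    print("t",round(o["time"],2),"tcp",p.round(4),"holder",(HR.T@(p-Ht)).round(4),"F",o["contact_force"].round(1),"open",round(o["opening"],3))
    print("tool axes in holder (cols x,y,z):\n",(HR.T@T).round(3))
    return o,T,p
def shift(T,p,target): print("tool shift mm",(T.T@(np.array(target)-p)*1000).round(1))
E
python3 - <<'E'
from cell import robot
from st import *
o,T,p=status(robot)
print(T.round(3))
S=robot.get_calibration("side");C=robot.get_calibration("scene")
for n,uv,z in [("garlic",(234,335),.0),("jar",(205,316),.0),("salt",(364,166),0),("soy",(317,130),0)]: print(n,onz(S,uv,z).round(3))
sc=lambda u,v:np.array([u,v])/6+[215,170]-.4-q[3:5]
cc=lambda u,v:np.array([u,v])/6+[220,170]-.4-q[5:7]
hh=lambda P:(HR.T@(P-Ht)*1000).round(1)
print("lug L top",hh(onz(S,sc(395,462),.044)),hh(onz(C,cc(142,208),.044)))
print("lug R top",hh(onz(S,sc(572,332),.044)),hh(onz(C,cc(208,340),.044)))
for n,u in [("bl",(178,300)),("fl",(253,393)),("br",(455,108)),("fr",(530,185))]:
  print(n,[hh(onz(S,sc(*u),z)) for z in (.06,.066)])
# target above left start
for y in(.055,-.055):
  t=w((-.14,y,.03)); print(t); shift(T,p,t)
E
```

```text
t 0.15 tcp [0.1398 0.5057 0.2262] holder [-0.5855  0.3563  0.2262] F [ 0.1 -0.2  0.6] open 0.092
tool axes in holder (cols x,y,z):
 [[-0.     0.016  1.   ]
 [-0.001  1.    -0.016]
 [-1.    -0.001 -0.   ]]
[[-0.     0.267  0.964]
 [-0.001  0.964 -0.267]
 [-1.    -0.001 -0.   ]]
garlic [0.5   0.347 0.   ]
jar [0.593 0.353 0.   ]
salt [ 0.5   -0.315  0.   ]
soy [ 0.702 -0.348  0.   ]
lug L top [-92.5  52.6  44. ] [-93.5  62.3  44. ]
lug R top [-93.4 -55.6  44. ] [-95.9 -51.4  44. ]
bl [array([30.9, 83.1, 60. ]), array([28.1, 84.8, 66. ])]
fl [array([-29.7,  85.8,  60. ]), array([-32.2,  87.5,  66. ])]
br [array([ 30.3, -86.7,  60. ]), array([ 27.5, -84.1,  66. ])]
fr [array([-26.1, -86.4,  60. ]), array([-28.6, -83.8,  66. ])]
[0.49526507 0.10210612 0.03      ]
tool shift mm [ 196.5 -294.1  450.2]
[ 0.46760298 -0.00435894  0.03      ]
tool shift mm [ 196.6 -404.1  451.9]
```

{"api": "play_rows", "payload": {"moves": [[[0,-0.026,0.04,-0.1,1],[0,-0.026,0.04,-0.1,1],[0,-0.026,0.04,-0.1,1],[0,-0.026,0.04,-0.1,1],[0,-0.026,0.04,-0.1,1],[0,-0.026,0.04,-0.1,1],[0,-0.026,0.04,-0.1,1],[0,-0.026,0.04,-0.1,1],[0,-0.026,0.04,-0.1,1],[0,-0.026,0.04,0,1]]]}}

```text
time: 1.15
tool_pos: [0.4665, 0.1426, 0.2241]
tool_rot: [-2.703, 1.569, -2.945]
contact_force: [0.9, 0.8, 0.1]
opening: 0.0919
```

```bash
python3 - <<'E'
from cell import robot
from st import *
o,T,p=status(robot)
im=robot.read_camera("wrist"); cv2.imwrite("pics/w1.png",im[:,:,::-1])
shift(T,p,w((-.14,0,.03)))
E
```

```text
t 1.15 tcp [0.4665 0.1426 0.2241] holder [-0.178   0.087   0.2241] F [0.9 0.8 0.1] open 0.092
tool axes in holder (cols x,y,z):
 [[-0.002 -0.012  1.   ]
 [-0.001  1.     0.012]
 [-1.    -0.001 -0.002]]
tool shift mm [194.1 -87.3  37.3]
```

View pics/w1.png

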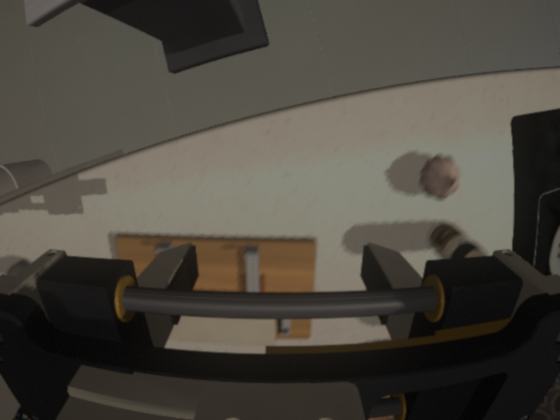

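```bash
python3 - <<'E'
from cell import robot
from st import *
crop('pics/w1.png','pics/w1c.png',100,220,240,130,3)
c=robot.get_calibration("wrist")
def wz(uv,z):
    K=c["mtx"];V=c["view"];d=np.array([uv[0]-K[0,2],uv[1]-K[1,2]]);r=np.hypot(*d);th=r/K[0,0]
    dc=np.array([np.sin(th)*d[0]/r,-np.sin(th)*d[1]/r,-np.cos(th)]); R=V[:3,:3]; o=-R.T@V[:3,3]; dd=R.T@dc
    return o+dd*(z-o[2])/dd[2]
for n,uv,z in [("FR",(116,236),.018),("FL",(315,239),.018),("lugR",(164,245),.044),("lugL",(252,248),.044)]:
    P=wz(uv,z); print(n,P.round(4),(HR.T@(P-Ht)*1000).round(1))
print(projw(c,[w((-.101,.135,.018)),w((-.101,-.135,.018))]))
E
```

```text
FR [ 0.4944 -0.0944  0.018 ] [ -91.5 -135.4   18. ]
FL [0.5582 0.1603 0.018 ] [-93.8 127.2  18. ]
lugR [ 0.5124 -0.0159  0.044 ] [-93.8 -54.9  44. ]
lugL [0.5398 0.0874 0.044 ] [-93.2  51.9  44. ]
[[321.63431451 233.59542284]
 [115.11413423 229.40133423]]
```

View pics/w1c.png

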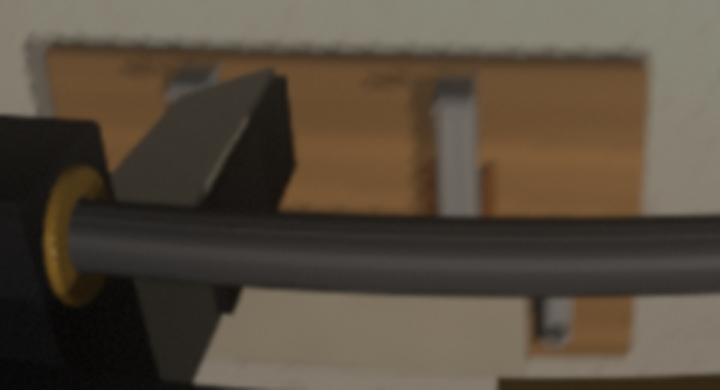

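{"api": "play_rows", "payload": {"moves": [[[0.01,-0.012,0.005,0,1],[0.02,-0.012,0.005,0,1],[0.02,-0.012,0.005,0,1],[0.02,-0.012,0.005,0,1],[0.02,-0.012,0.005,0,1],[0.02,-0.012,0.005,0,1],[0.02,-0.01,0.005,0,1],[0.02,-0.005,0,0,1],[0.02,0,0,0,1],[0.02,0,0,0,1]]]}}

```text
time: 2.2
tool_pos: [0.4872, 0.0379, 0.0281]
tool_rot: [-0.311, 1.565, -0.564]
contact_force: [0.2, 0.3, 0.6]
opening: 0.0919
```

```bash
python3 - <<'E'
from cell import robot
from st import *
o,T,p=status(robot)
im=robot.read_camera("side"); cv2.imwrite("pics/s1.png",im[:,:,::-1])
crop('pics/s1.png','pics/s1c.png',215,170,130,110,6)
shift(T,p,w((-.14,0,.03)))
E
```

```text
t 2.2 tcp [0.4872 0.0379 0.0281] holder [-0.1316 -0.0092  0.0281] F [0.2 0.3 0.6] open 0.092
tool axes in holder (cols x,y,z):
 [[ 0.006 -0.001  1.   ]
 [-0.002  1.     0.001]
 [-1.    -0.002  0.006]]
tool shift mm [-1.9  9.2 -8.3]
```

View pics/s1c.png

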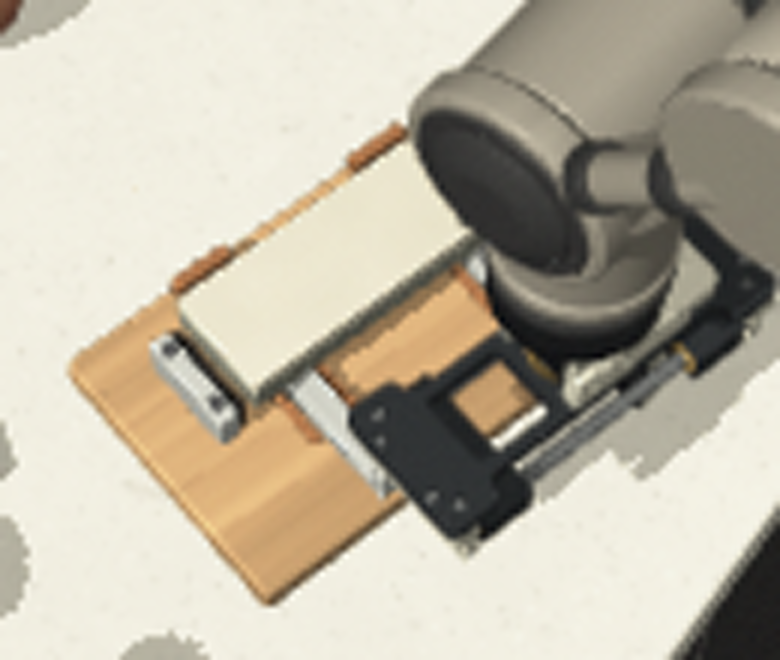

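{"api": "play_rows", "payload": {"moves": [[[0,0.005,0,0,1],[0,0.005,0.002,0,1],[0,0,0.004,0,1],[0,0,0.004,0,1],[0,0,0.004,0,1],[0,0,0.004,0,1],[0,0,0.004,0,1],[0,0,0.004,0,1],[0,0,0.004,0,1],[0,0,0.004,0,1]]]}}

```text
time: 3.25
tool_pos: [0.5233, 0.0404, 0.0281]
tool_rot: [-1.297, 1.568, -1.55]
contact_force: [-2.8, 0.8, 2.0]
opening: 0.0916
```

```bash
python3 - <<'E'
from cell import robot
from st import *
o,T,p=status(robot)
E
```

```text
t 3.25 tcp [0.5233 0.0404 0.0281] holder [-0.0973  0.0023  0.0281] F [-2.8  0.8  2. ] open 0.092
tool axes in holder (cols x,y,z):
 [[ 0.001 -0.001  1.   ]
 [-0.002  1.     0.001]
 [-1.    -0.002  0.001]]
```

{"api": "play_rows", "payload": {"moves": [[[0,0,0.003,0,1],[0,0,0.003,0,1],[0,0,0.002,0,1],[0,0,0.002,0,1],[0,0,0.002,0,1],[0,0,0.002,0,1],[0,0,0.002,0,1],[0,0,0.001,0,1],[0,0,0.001,0,1],[0,0,0.001,0,1]]]}}

```text
time: 4.25
tool_pos: [0.5399, 0.0359, 0.0275]
tool_rot: [-2.725, 1.563, -2.978]
contact_force: [-5.4, 2.1, 4.1]
opening: 0.092
```

```bash
python3 - <<'E'
from cell import robot
from st import *
o,T,p=status(robot)
E
```

```text
t 4.25 tcp [0.5399 0.0359 0.0275] holder [-0.0802  0.0022  0.0275] F [-5.4  2.1  4.1] open 0.092
tool axes in holder (cols x,y,z):
 [[-0.007 -0.001  1.   ]
 [-0.003  1.     0.001]
 [-1.    -0.003 -0.007]]
```

{"api": "play_rows", "payload": {"moves": [[[0,0,0.001,0,1],[0,0,0.001,0,1],[0,0,0.001,0,1],[0,0,0.001,0,1],[0,0,0.001,0,1],[0,0,0.001,0,1],[0,0,0.001,0,1],[0,0,0.001,0,1],[0,0,0.001,0,1],[0,0,0.001,0,1]]]}}

```text
time: 5.25
tool_pos: [0.5395, 0.036, 0.0267]
tool_rot: [-2.959, 1.54, 3.071]
contact_force: [-6.0, 1.2, 3.9]
opening: 0.0917
```

```bash
python3 - <<'E'
from cell import robot
from st import *
o,T,p=status(robot); print(o["torque"])
E
```

```text
t 5.25 tcp [0.5395 0.036  0.0267] holder [-0.0805  0.0021  0.0267] F [-6.   1.2  3.9] open 0.092
tool axes in holder (cols x,y,z):
 [[-0.03  -0.001  1.   ]
 [-0.006  1.     0.001]
 [-1.    -0.006 -0.03 ]]
[ 0.15823317  0.85549414 -0.07742944]
```

```bash
python3 - <<'E'
from cell import robot
from st import *
for n,r in (("side",(215,170,130,110,6)),("scene",(220,170,110,95,6))):
    im=robot.read_camera(n); cv2.imwrite(f"pics/{n}2.png",im[:,:,::-1]); crop(f'pics/{n}2.png',f'pics/{n}2c.png',*r)
E
```

```text
(no output)
```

View pics/side2c.png

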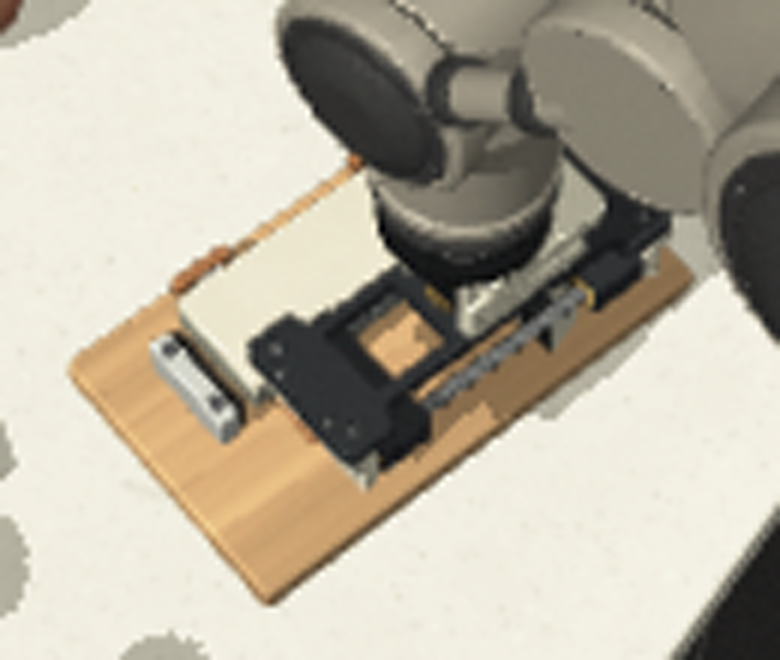

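View pics/scene2c.png

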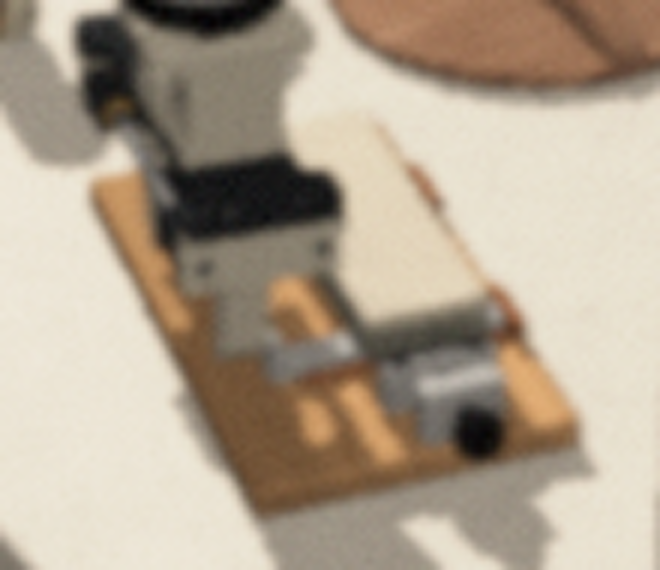

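{"api": "play_rows", "payload": {"moves": [[[0,0,0.004,0,1],[0,0,0.004,0,1],[0,0,0.004,0,1],[0,0,0.004,0,1],[0,0,0.004,0,1],[0,0,0.004,0,1],[0,0,0.004,0,1],[0,0,0.004,0,1],[0,0,0.004,0,1],[0,0,0.004,0,1]]]}}

```text
time: 6.35
tool_pos: [0.538, 0.0362, 0.0247]
tool_rot: [-3.025, 1.448, 3.006]
contact_force: [-15.8, 4.0, 15.4]
opening: 0.0919
```

```bash
python3 - <<'E'
from cell import robot
from st import *
o,T,p=status(robot); print(o["torque"])
E
```

```text
t 6.35 tcp [0.538  0.0362 0.0247] holder [-0.0821  0.002   0.0247] F [-15.8   4.   15.4] open 0.092
tool axes in holder (cols x,y,z):
 [[-0.121 -0.003  0.993]
 [-0.014  1.     0.001]
 [-0.993 -0.014 -0.121]]
[ 0.49649374  2.61938456 -0.20979381]
```

{"api": "play_rows", "payload": {"moves": [[[0,0,-0.005,0,1],[0,0,-0.01,0,1],[0,0,-0.01,0,1],[-0.01,0,-0.02,0,1],[-0.02,0,-0.02,0,1],[-0.03,0,-0.02,0,1],[-0.03,0,-0.02,0,1],[-0.03,0,-0.01,0,1],[-0.02,0,0,0,0],[0,0,0,0,-1]]]}}

```text
time: 7.35
tool_pos: [0.4383, 0.0637, 0.1822]
tool_rot: [-3.024, 1.457, 3.007]
contact_force: [-0.3, 0.5, 0.0]
opening: 0.0803
```

```bash
python3 - <<'E'
from cell import robot
from st import *
o,T,p=status(robot); print(o["torque"])
for n,r in (("side",(215,170,130,110,6)),("scene",(220,170,110,95,6))):
    im=robot.read_camera(n); cv2.imwrite(f"pics/{n}3.png",im[:,:,::-1]); crop(f'pics/{n}3.png',f'pics/{n}3c.png',*r)
E
```

```text
t 7.35 tcp [0.4383 0.0637 0.1822] holder [-0.1855  0.0035  0.1822] F [-0.3  0.5  0. ] open 0.08
tool axes in holder (cols x,y,z):
 [[-0.113 -0.003  0.994]
 [-0.014  1.     0.002]
 [-0.994 -0.013 -0.113]]
[-0.01543267 -0.06848095 -0.03693952]
```

View pics/side3c.png

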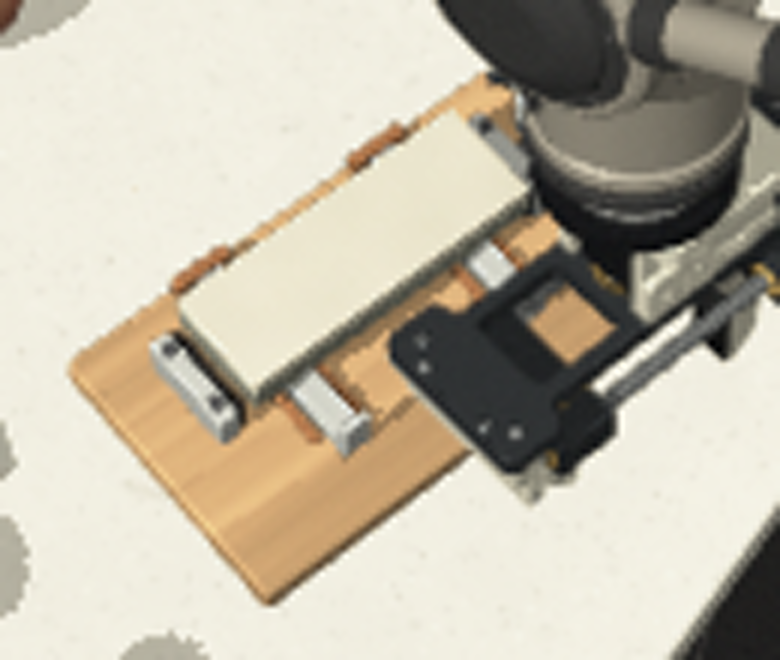

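View pics/scene3c.png

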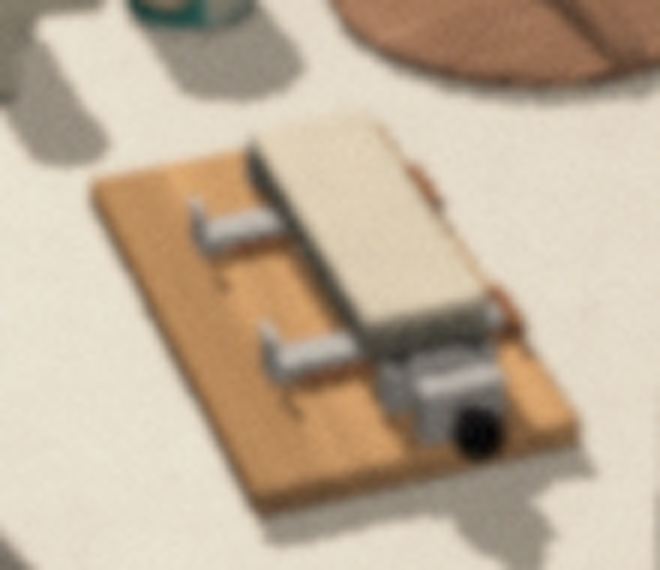

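```bash
python3 - <<'E'
from cell import robot
from st import *
S=robot.get_calibration("side");C=robot.get_calibration("scene")
sc=lambda u,v:np.array([u,v])/6+[215,170]-.4-q[3:5]
cc=lambda u,v:np.array([u,v])/6+[220,170]-.4-q[5:7]
hh=lambda P:(HR.T@(P-Ht)*1000).round(1)
print("L",hh(onz(S,sc(355,422),.044)),hh(onz(C,cc(197,203),.044)))
print("R",hh(onz(C,cc(265,326),.044)))
# projected lug boxes if fully in, in crop pixels
for y in(.055,-.055):
  P=[w((x,y+s*.008,.044)) for x in(-.069,-.064) for s in(-1,1)]
  print(((proj(S,P)+q[3:5]+.4-[215,170])*6).round(0).tolist(),((proj(C,P)+q[5:7]+.4-[220,170])*6).round(0).tolist())
c=robot.get_calibration("wrist")
im=robot.read_camera("wrist"); cv2.imwrite("pics/w3.png",im[:,:,::-1])
E
```

```text
L [-64.9  54.   44. ] [-67.2  57.3  44. ]
R [-68.1 -50.   44. ]
[[372.0, 420.0], [345.0, 439.0], [365.0, 412.0], [339.0, 432.0]] [[200.0, 215.0], [190.0, 198.0], [210.0, 213.0], [200.0, 196.0]]
[[550.0, 288.0], [525.0, 307.0], [543.0, 281.0], [518.0, 300.0]] [[272.0, 342.0], [261.0, 323.0], [282.0, 340.0], [271.0, 321.0]]
```

View pics/w3.png

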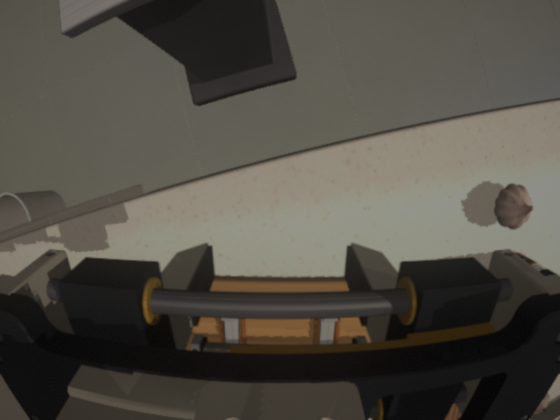

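```bash
python3 - <<'E'
from cell import robot
from st import *
o,T,p=status(robot)
shift(T,p,w((-.009,.055,.09)))
E
```

```text
t 7.5 tcp [0.4365 0.0637 0.1789] holder [-0.1872  0.003   0.1789] F [ 0.2 -0.1 -0.2] open 0.068
tool axes in holder (cols x,y,z):
 [[-0.12  -0.003  0.993]
 [-0.015  1.     0.001]
 [-0.993 -0.015 -0.12 ]]
tool shift mm [ 66.1  52.8 187.7]
```

{"api": "play_rows", "payload": {"moves": [[[0,0.006,0.02,0,-1],[0,0.006,0.02,0,-1],[0,0.006,0.022,0,-1],[0,0.006,0.022,0,-1],[0,0.006,0.022,0,-1],[0,0.006,0.022,0,-1],[0.01,0.006,0.022,0,-1],[0.015,0.006,0.022,0,-1],[0.015,0.005,0.015,0,-1],[0.01,0,0,0,-1]]]}}

```text
time: 8.5
tool_pos: [0.6221, 0.0684, 0.0822]
tool_rot: [-2.997, 1.424, 3.032]
contact_force: [-0.6, -1.3, -0.1]
opening: 0.0005
```

```bash
python3 - <<'E'
from cell import robot
from st import *
o,T,p=status(robot)
shift(T,p,w((-.009,.055,.075)))
E
```

```text
t 8.5 tcp [0.6221 0.0684 0.0822] holder [-0.0087  0.0543  0.0822] F [-0.6 -1.3 -0.1] open 0.0
tool axes in holder (cols x,y,z):
 [[-0.145 -0.001  0.989]
 [-0.021  1.    -0.002]
 [-0.989 -0.021 -0.145]]
tool shift mm [7.1 0.9 0.8]
```

{"api": "play_rows", "payload": {"moves": [[[0.002,0,0.0003,0,-1],[0.002,0,0.0003,0,-1],[0.002,0,0.0003,0,-1],[0.001,0,0.0002,0,-1],[0.001,0,0.0002,0,-1],[0.001,0,0.0002,0,-1],[0.001,0,0.0002,0,-1],[0.001,0,0.0002,0,-1],[0.001,0,0.0002,0,-1],[0.001,0,0.0002,0,-1]]]}}

```text
time: 9.5
tool_pos: [0.6194, 0.0679, 0.0675]
tool_rot: [-2.994, 1.421, 3.035]
contact_force: [-0.3, 0.4, -0.5]
opening: 0.0005
```

```bash
python3 - <<'E'
from cell import robot
from st import *
o,T,p=status(robot)
E
```

```text
t 9.5 tcp [0.6194 0.0679 0.0675] holder [-0.0113  0.0531  0.0675] F [-0.3  0.4 -0.5] open 0.001
tool axes in holder (cols x,y,z):
 [[-0.148 -0.001  0.989]
 [-0.022  1.    -0.002]
 [-0.989 -0.022 -0.148]]
```

{"api": "play_rows", "payload": {"moves": [[[0.0005,0.0002,0.0005,0,-1],[0.0005,0.0002,0.0005,0,-1],[0.0005,0.0002,0.0005,0,-1],[0.0005,0.0002,0.0005,0,-1],[0.0005,0.0002,0.0005,0,-1],[0.0005,0,0.0003,0,-1],[0.0005,0,0.0003,0,-1],[0.0005,0,0.0003,0,-1],[0.0005,0,0.0003,0,-1],[0.0005,0,0.0003,0,-1]]]}}

```text
time: 10.5
tool_pos: [0.6225, 0.0682, 0.0621]
tool_rot: [-2.995, 1.419, 3.034]
contact_force: [-3.3, -0.0, 5.7]
opening: 0.0001
```

```bash
python3 - <<'E'
from cell import robot
from st import *
o,T,p=status(robot)
E
```

```text
t 10.5 tcp [0.6225 0.0682 0.0621] holder [-0.0083  0.0541  0.0621] F [-3.3 -0.   5.7] open 0.0
tool axes in holder (cols x,y,z):
 [[-0.149 -0.002  0.989]
 [-0.022  1.    -0.002]
 [-0.989 -0.022 -0.149]]
```

{"api": "play_rows", "payload": {"moves": [[[0.0006,0,0.0001,0,-1],[0.0006,0,0.0001,0,-1],[0.0006,0,0.0001,0,-1],[0.0006,0,0.0001,0,-1],[0.0006,0,0.0001,0,-1],[0.0006,0,0.0001,0,-1],[0.0006,0,0.0001,0,-1],[0.0006,0,0.0001,0,-1],[0.0006,0,0.0001,0,-1],[0.0006,0,0.0001,0,-1]]]}}

```text
time: 11.5
tool_pos: [0.6225, 0.0682, 0.0617]
tool_rot: [-2.996, 1.421, 3.033]
contact_force: [-1.3, 0.2, 5.1]
opening: 0.0004
```

```bash
python3 - <<'E'
from cell import robot
from st import *
o,T,p=status(robot)
E
```

```text
t 11.5 tcp [0.6225 0.0682 0.0617] holder [-0.0083  0.0542  0.0617] F [-1.3  0.2  5.1] open 0.0
tool axes in holder (cols x,y,z):
 [[-0.147 -0.002  0.989]
 [-0.022  1.    -0.001]
 [-0.989 -0.022 -0.147]]
```

{"api": "play_rows", "payload": {"moves": [[[0.0009,0,0.0001,0,-1],[0.0009,0,0.0001,0,-1],[0.0009,0,0.0001,0,-1],[0.0009,0,0.0001,0,-1],[0.0009,0,0.0001,0,-1],[0.0009,0,0.0001,0,-1],[0.0009,0,0.0001,0,-1],[0.0009,0,0.0001,0,-1],[0.0009,0,0.0001,0,-1],[0.0009,0,0.0001,0,-1]]]}}

```text
time: 12.5
tool_pos: [0.6226, 0.0686, 0.0585]
tool_rot: [-3.002, 1.425, 3.028]
contact_force: [-1.8, -0.1, 4.8]
opening: 0.0006
```

```bash
python3 - <<'E'
from cell import robot
from st import *
o,T,p=status(robot)
E
```

```text
t 12.5 tcp [0.6226 0.0686 0.0585] holder [-0.0084  0.0546  0.0585] F [-1.8 -0.1  4.8] open 0.001
tool axes in holder (cols x,y,z):
 [[-0.144 -0.002  0.99 ]
 [-0.02   1.    -0.001]
 [-0.989 -0.02  -0.144]]
```

{"api": "play_rows", "payload": {"moves": [[[0.0009,0,0.0001,0,-1],[0.0009,0,0.0001,0,-1],[0.0009,0,0.0001,0,-1],[0.0009,0,0.0001,0,-1],[0.0009,0,0.0001,0,-1],[0.0009,0,0.0001,0,-1],[0.0009,0,0.0001,0,-1],[0.0009,0,0.0001,0,-1],[0.0009,0,0.0001,0,-1],[0.0009,0,0.0001,0,-1]]]}}

```text
time: 13.5
tool_pos: [0.6227, 0.0689, 0.0552]
tool_rot: [-3.007, 1.429, 3.024]
contact_force: [-2.3, -0.1, 4.9]
opening: 0.0007
```

```bash
python3 - <<'E'
from cell import robot
from st import *
o,T,p=status(robot)
E
```

```text
t 13.5 tcp [0.6227 0.0689 0.0552] holder [-0.0084  0.0549  0.0552] F [-2.3 -0.1  4.9] open 0.001
tool axes in holder (cols x,y,z):
 [[-0.14  -0.003  0.99 ]
 [-0.019  1.     0.   ]
 [-0.99  -0.019 -0.14 ]]
```

{"api": "play_rows", "payload": {"moves": [[[0.0008,0,0.0001,0,-1],[0.0008,0,0.0001,0,-1],[0.0008,0,0.0001,0,-1],[0.0008,0,0.0001,0,-1],[0.0008,0,0.0001,0,-1],[0.0008,0,0.0001,0,-1],[0.0008,0,0.0001,0,-1],[0.0008,0,0.0001,0,-1],[0.0008,0,0.0001,0,-1],[0.0008,0,0.0001,0,-1]]]}}

```text
time: 14.5
tool_pos: [0.6227, 0.069, 0.0547]
tool_rot: [-3.008, 1.432, 3.023]
contact_force: [-2.9, 0.8, 6.2]
opening: 0.0005
```

```bash
python3 - <<'E'
from cell import robot
from st import *
o,T,p=status(robot)
E
```

```text
t 14.5 tcp [0.6227 0.069  0.0547] holder [-0.0083  0.055   0.0547] F [-2.9  0.8  6.2] open 0.0
tool axes in holder (cols x,y,z):
 [[-0.137 -0.003  0.991]
 [-0.019  1.     0.001]
 [-0.99  -0.018 -0.137]]
```

{"api": "play_rows", "payload": {"moves": [[[-0.01,0,-0.002,0,-1],[-0.012,-0.01,-0.002,0,-1],[0,-0.015,0,0,-1],[0,-0.018,0,0,-1],[0,-0.018,0,0,-1],[0,-0.018,0,0,-1],[0,-0.018,0,0,-1],[0,-0.013,0,0,-1],[0,0,0,0,-1],[0,0,0,0,-1]]]}}

```text
time: 15.5
tool_pos: [0.5908, -0.0504, 0.0799]
tool_rot: [-3.001, 1.432, 3.025]
contact_force: [0.1, -0.3, -0.7]
opening: 0.0004
```

```bash
python3 - <<'E'
from cell import robot
from st import *
o,T,p=status(robot)
shift(T,p,w((-.0085,-.055,.072)))
E
```

```text
t 15.5 tcp [ 0.5908 -0.0504  0.0799] holder [-0.0092 -0.0686  0.0799] F [ 0.1 -0.3 -0.7] open 0.0
tool axes in holder (cols x,y,z):
 [[-0.137  0.002  0.991]
 [-0.019  1.    -0.004]
 [-0.99  -0.019 -0.137]]
tool shift mm [ 7.5 13.7  1.7]
```

{"api": "play_rows", "payload": {"moves": [[[0.001,0.006,0.0005,0,-1],[0.001,0.006,0.0005,0,-1],[0.001,0.005,0.0005,0,-1],[0.001,0,0.0003,0,-1],[0.001,0,0.0003,0,-1],[0.001,0,0.0003,0,-1],[0.001,0,0.0003,0,-1],[0.001,0,0.0003,0,-1],[0.001,0,0.0003,0,-1],[0.001,0,0.0003,0,-1]]]}}

```text
time: 16.5
tool_pos: [0.5981, -0.0302, 0.0678]
tool_rot: [-3.006, 1.432, 3.024]
contact_force: [-1.1, 0.4, -0.7]
opening: -0.0
```

```bash
python3 - <<'E'
from cell import robot
from st import *
o,T,p=status(robot)
E
```

```text
t 16.5 tcp [ 0.5981 -0.0302  0.0678] holder [-0.0072 -0.0472  0.0678] F [-1.1  0.4 -0.7] open -0.0
tool axes in holder (cols x,y,z):
 [[-0.137 -0.002  0.991]
 [-0.019  1.    -0.   ]
 [-0.99  -0.019 -0.137]]
```

{"api": "play_rows", "payload": {"moves": [[[0,-0.003,0,0,-1],[0,-0.002,0,0,-1],[0.0006,0,0.0001,0,-1],[0.0006,0,0.0001,0,-1],[0.0006,0,0.0001,0,-1],[0.0006,0,0.0001,0,-1],[0.0006,0,0.0001,0,-1],[0.0006,0,0.0001,0,-1],[0.0006,0,0.0001,0,-1],[0.0006,0,0.0001,0,-1]]]}}

```text
time: 17.5
tool_pos: [0.5969, -0.0359, 0.0627]
tool_rot: [-3.005, 1.432, 3.024]
contact_force: [-0.6, 0.5, 0.0]
opening: 0.0004
```

```bash
python3 - <<'E'
from cell import robot
from st import *
o,T,p=status(robot)
E
```

```text
t 17.5 tcp [ 0.5969 -0.0359  0.0627] holder [-0.0069 -0.053   0.0627] F [-0.6  0.5  0. ] open 0.0
tool axes in holder (cols x,y,z):
 [[-0.137 -0.002  0.991]
 [-0.019  1.    -0.001]
 [-0.99  -0.019 -0.137]]
```

{"api": "play_rows", "payload": {"moves": [[[0.0008,0,0.0001,0,-1],[0.0008,0,0.0001,0,-1],[0.0008,0,0.0001,0,-1],[0.0008,0,0.0001,0,-1],[0.0008,0,0.0001,0,-1],[0.0008,0,0.0001,0,-1],[0.0008,0,0.0001,0,-1],[0.0008,0,0.0001,0,-1],[0.0008,0,0.0001,0,-1],[0.0008,0,0.0001,0,-1]]]}}

```text
time: 18.5
tool_pos: [0.597, -0.036, 0.0599]
tool_rot: [-3.002, 1.434, 3.027]
contact_force: [-2.0, 0.1, 6.4]
opening: 0.0004
```

```bash
python3 - <<'E'
from cell import robot
from st import *
o,T,p=status(robot)
E
```

```text
t 18.5 tcp [ 0.597  -0.036   0.0599] holder [-0.0068 -0.0531  0.0599] F [-2.   0.1  6.4] open 0.0
tool axes in holder (cols x,y,z):
 [[-0.135 -0.002  0.991]
 [-0.019  1.    -0.001]
 [-0.991 -0.019 -0.135]]
```

Contact on the right; press with slightly bigger steps.

{"api": "play_rows", "payload": {"moves": [[[0.001,0,0.0001,0,-1],[0.001,0,0.0001,0,-1],[0.001,0,0.0001,0,-1],[0.001,0,0.0001,0,-1],[0.001,0,0.0001,0,-1],[0.001,0,0.0001,0,-1],[0.001,0,0.0001,0,-1],[0.001,0,0.0001,0,-1],[0.001,0,0.0001,0,-1],[0.001,0,0.0001,0,-1]]]}}

```text
time: 19.5
tool_pos: [0.597, -0.036, 0.0596]
tool_rot: [-2.996, 1.439, 3.034]
contact_force: [-1.8, 0.2, 7.1]
opening: 0.0004
```

```bash
python3 - <<'E'
from cell import robot
from st import *
o,T,p=status(robot)
E
```

```text
t 19.5 tcp [ 0.597  -0.036   0.0596] holder [-0.0068 -0.0531  0.0596] F [-1.8  0.2  7.1] open 0.0
tool axes in holder (cols x,y,z):
 [[-0.13  -0.002  0.992]
 [-0.019  1.    -0.   ]
 [-0.991 -0.019 -0.13 ]]
```

{"api": "play_rows", "payload": {"moves": [[[0.0014,0,0.0001,0,-1],[0.0014,0,0.0001,0,-1],[0.0014,0,0.0001,0,-1],[0.0014,0,0.0001,0,-1],[0.0014,0,0.0001,0,-1],[0.0014,0,0.0001,0,-1],[0.0014,0,0.0001,0,-1],[0.0014,0,0.0001,0,-1],[0.0014,0,0.0001,0,-1],[0.0014,0,0.0001,0,-1]]]}}

```text
time: 20.5
tool_pos: [0.5969, -0.0364, 0.057]
tool_rot: [-2.984, 1.445, 3.046]
contact_force: [-2.1, 0.3, 9.4]
opening: 0.0005
```

```bash
python3 - <<'E'
from cell import robot
from st import *
o,T,p=status(robot)
E
```

```text
t 20.5 tcp [ 0.5969 -0.0364  0.057 ] holder [-0.0068 -0.0535  0.057 ] F [-2.1  0.3  9.4] open 0.001
tool axes in holder (cols x,y,z):
 [[-0.124 -0.003  0.992]
 [-0.02   1.     0.   ]
 [-0.992 -0.02  -0.124]]
```

{"api": "play_rows", "payload": {"moves": [[[0.0014,0,0.0001,0,-1],[0.0014,0,0.0001,0,-1],[0.0014,0,0.0001,0,-1],[0.0014,0,0.0001,0,-1],[0.0014,0,0.0001,0,-1],[0.0014,0,0.0001,0,-1],[0.0014,0,0.0001,0,-1],[0.0014,0,0.0001,0,-1],[0.0014,0,0.0001,0,-1],[0.0014,0,0.0001,0,-1]]]}}

```text
time: 21.5
tool_pos: [0.5968, -0.0365, 0.056]
tool_rot: [-2.973, 1.452, 3.058]
contact_force: [-2.3, 1.1, 10.0]
opening: 0.0008
```

```bash
python3 - <<'E'
from cell import robot
from st import *
o,T,p=status(robot)
E
```

```text
t 21.5 tcp [ 0.5968 -0.0365  0.056 ] holder [-0.0069 -0.0536  0.056 ] F [-2.3  1.1 10. ] open 0.001
tool axes in holder (cols x,y,z):
 [[-0.117 -0.003  0.993]
 [-0.02   1.     0.001]
 [-0.993 -0.02  -0.117]]
```

{"api": "play_rows", "payload": {"moves": [[[0.0016,0,0.0001,0,-1],[0.0016,0,0.0001,0,-1],[0.0017,0,0.0001,0,-1],[0.0017,0,0.0001,0,-1],[0.0018,0,0.0001,0,-1],[0.0018,0,0.0001,0,-1],[0.0018,0,0.0001,0,-1],[0.0018,0,0.0001,0,-1],[0.0018,0,0.0001,0,-1],[0.0018,0,0.0001,0,-1]]]}}

```text
time: 22.5
tool_pos: [0.5968, -0.0368, 0.0538]
tool_rot: [-2.956, 1.46, 3.075]
contact_force: [-4.5, 1.6, 12.4]
opening: 0.0002
```

```bash
python3 - <<'E'
from cell import robot
from st import *
o,T,p=status(robot)
E
```

```text
t 22.5 tcp [ 0.5968 -0.0368  0.0538] holder [-0.0068 -0.0539  0.0538] F [-4.5  1.6 12.4] open 0.0
tool axes in holder (cols x,y,z):
 [[-0.108 -0.004  0.994]
 [-0.021  1.     0.002]
 [-0.994 -0.02  -0.109]]
```

{"api": "play_rows", "payload": {"moves": [[[0.002,0,0.0001,0,-1],[0.002,0,0.0001,0,-1],[0.0022,0,0.0001,0,-1],[0.0022,0,0.0001,0,-1],[0.0022,0,0.0001,0,-1],[0.0022,0,0.0001,0,-1],[0.0022,0,0.0001,0,-1],[0.0022,0,0.0001,0,-1],[0.0022,0,0.0001,0,-1],[0.0022,0,0.0001,0,-1]]]}}

```text
time: 23.5
tool_pos: [0.5968, -0.0368, 0.0537]
tool_rot: [-2.933, 1.471, 3.1]
contact_force: [-4.8, 0.6, 15.0]
opening: 0.0006
```

```bash
python3 - <<'E'
from cell import robot
from st import *
o,T,p=status(robot); print(o["torque"])
E
```

```text
t 23.5 tcp [ 0.5968 -0.0368  0.0537] holder [-0.0068 -0.0539  0.0537] F [-4.8  0.6 15. ] open 0.001
tool axes in holder (cols x,y,z):
 [[-0.097 -0.005  0.995]
 [-0.021  1.     0.003]
 [-0.995 -0.021 -0.097]]
[ 0.17592448  0.95864622 -0.02720588]
```

{"api": "play_rows", "payload": {"moves": [[[0.0024,0,0.0001,0,-1],[0.0025,0,0.0001,0,-1],[0.0026,0,0,0,-1],[0.0026,0,0,0,-1],[0.0026,0,0,0,-1],[0.0026,0,0,0,-1],[0.0026,0,0,0,-1],[0.0026,0,0,0,-1],[0.0026,0,0,0,-1],[0.0026,0,0,0,-1]]]}}

```text
time: 24.5
tool_pos: [0.5968, -0.0368, 0.0535]
tool_rot: [-2.893, 1.486, 3.141]
contact_force: [-5.1, 1.3, 17.5]
opening: 0.0002
```

```bash
python3 - <<'E'
from cell import robot
from st import *
o,T,p=status(robot); print(o["torque"])
E
```

```text
t 24.5 tcp [ 0.5968 -0.0368  0.0535] holder [-0.0068 -0.0539  0.0535] F [-5.1  1.3 17.5] open 0.0
tool axes in holder (cols x,y,z):
 [[-0.082 -0.006  0.997]
 [-0.021  1.     0.004]
 [-0.996 -0.021 -0.082]]
[ 0.18315276  1.1169612  -0.03551773]
```

{"api": "play_rows", "payload": {"moves": [[[-0.008,0,0,0,-1],[-0.008,0.008,0,0,-1],[0,0.015,0,0,-1],[0,0.018,0,0,-1],[0,0.018,0,0,-1],[0,0.016,0,0,-1],[0,0.008,0,0,-1],[0,0.004,0,0,-1],[0,0,0,0,-1],[0,0,0,0,-1]]]}}

```text
time: 25.5
tool_pos: [0.6211, 0.0577, 0.0672]
tool_rot: [-2.896, 1.485, 3.141]
contact_force: [-0.4, -0.0, 0.5]
opening: 0.0006
```

```bash
python3 - <<'E'
from cell import robot
from st import *
o,T,p=status(robot)
shift(T,p,w((-.0085,.045,.054)))
E
```

```text
t 25.5 tcp [0.6211 0.0577 0.0672] holder [-0.0071  0.0437  0.0672] F [-0.4 -0.   0.5] open 0.001
tool axes in holder (cols x,y,z):
 [[-0.083 -0.009  0.996]
 [-0.022  1.     0.008]
 [-0.996 -0.021 -0.083]]
tool shift mm [13.2  1.6 -0.3]
```

{"api": "play_rows", "payload": {"moves": [[[0.0012,0,0.0001,0,-1],[0.0012,0,0.0001,0,-1],[0.0012,0,0.0001,0,-1],[0.0012,0,0.0001,0,-1],[0.0012,0,0.0001,0,-1],[0.0008,0,0.0001,0,-1],[0.0008,0,0.0001,0,-1],[0.0008,0,0.0001,0,-1],[0.0008,0,0.0001,0,-1],[0.0008,0,0.0001,0,-1]]]}}

```text
time: 26.5
tool_pos: [0.6211, 0.0548, 0.0565]
tool_rot: [-2.891, 1.485, -3.14]
contact_force: [-0.2, -0.2, 0.3]
opening: 0.0004
```

```bash
python3 - <<'E'
from cell import robot
from st import *
o,T,p=status(robot)
E
```

```text
t 26.5 tcp [0.6211 0.0548 0.0565] holder [-0.0064  0.0409  0.0565] F [-0.2 -0.2  0.3] open 0.0
tool axes in holder (cols x,y,z):
 [[-0.083 -0.006  0.997]
 [-0.022  1.     0.004]
 [-0.996 -0.021 -0.083]]
```

{"api": "play_rows", "payload": {"moves": [[[0,0.003,0,0,-1],[0,0.003,0,0,-1],[0.0008,0,0,0,-1],[0.0008,0,0,0,-1],[0.0008,0,0,0,-1],[0.0008,0,0,0,-1],[0.001,0,0,0,-1],[0.001,0,0,0,-1],[0.001,0,0,0,-1],[0.001,0,0,0,-1]]]}}

```text
time: 27.5
tool_pos: [0.6227, 0.0615, 0.0538]
tool_rot: [-2.892, 1.488, -3.141]
contact_force: [-2.1, 0.1, 5.7]
opening: 0.0001
```

```bash
python3 - <<'E'
from cell import robot
from st import *
o,T,p=status(robot)
E
```

```text
t 27.5 tcp [0.6227 0.0615 0.0538] holder [-0.0065  0.0478  0.0538] F [-2.1  0.1  5.7] open 0.0
tool axes in holder (cols x,y,z):
 [[-0.08  -0.006  0.997]
 [-0.021  1.     0.005]
 [-0.997 -0.02  -0.08 ]]
```

Left is level with the right (TCP z 53.8 vs 53.5 mm); ramp the bedding push.

{"api": "play_rows", "payload": {"moves": [[[0.0014,0,0,0,-1],[0.0016,0,0,0,-1],[0.0018,0,0,0,-1],[0.002,0,0,0,-1],[0.0022,0,0,0,-1],[0.0024,0,0,0,-1],[0.0024,0,0,0,-1],[0.0024,0,0,0,-1],[0.0024,0,0,0,-1],[0.0024,0,0,0,-1]]]}}

```text
time: 28.5
tool_pos: [0.6227, 0.0615, 0.0535]
tool_rot: [-2.886, 1.5, -3.134]
contact_force: [-4.9, 0.1, 14.1]
opening: 0.0001
```

```bash
python3 - <<'E'
from cell import robot
from st import *
o,T,p=status(robot)
E
```

```text
t 28.5 tcp [0.6227 0.0615 0.0535] holder [-0.0064  0.0478  0.0535] F [-4.9  0.1 14.1] open 0.0
tool axes in holder (cols x,y,z):
 [[-0.068 -0.006  0.998]
 [-0.018  1.     0.005]
 [-0.997 -0.018 -0.068]]
```

{"api": "play_rows", "payload": {"moves": [[[0.0026,0,0,0,-1],[0.0028,0,0,0,-1],[0.003,0,0,0,-1],[0.003,0,0,0,-1],[0.003,0,0,0,-1],[0.003,0,0,0,-1],[0.003,0,0,0,-1],[0.003,0,0,0,-1],[0.003,0,0,0,-1],[0.003,0,0,0,-1]]]}}

```text
time: 29.5
tool_pos: [0.6227, 0.0615, 0.0533]
tool_rot: [-2.862, 1.516, -3.11]
contact_force: [-5.3, -0.7, 18.8]
opening: 0.0001
```

```bash
python3 - <<'E'
from cell import robot
from st import *
o,T,p=status(robot)
E
```

```text
t 29.5 tcp [0.6227 0.0615 0.0533] holder [-0.0064  0.0478  0.0533] F [-5.3 -0.7 18.8] open 0.0
tool axes in holder (cols x,y,z):
 [[-0.052 -0.007  0.999]
 [-0.015  1.     0.006]
 [-0.999 -0.015 -0.052]]
```

{"api": "play_rows", "payload": {"moves": [[[-0.008,0,0,0,-1],[-0.008,-0.008,0,0,-1],[0,-0.016,0,0,-1],[0,-0.02,0,0,-1],[0,-0.02,0,0,-1],[0,-0.02,0,0,-1],[0,-0.012,0,0,-1],[0,-0.006,0,0,-1],[0,0,0,0,-1],[0,0,0,0,-1]]]}}

```text
time: 30.5
tool_pos: [0.5957, -0.0472, 0.0712]
tool_rot: [-2.851, 1.516, -3.101]
contact_force: [0.3, -0.5, -0.2]
opening: 0.0001
```

```bash
python3 - <<'E'
from cell import robot
from st import *
o,T,p=status(robot)
shift(T,p,w((-.0085,-.065,.054)))
E
```

```text
t 30.5 tcp [ 0.5957 -0.0472  0.0712] holder [-0.0053 -0.0643  0.0712] F [ 0.3 -0.5 -0.2] open 0.0
tool axes in holder (cols x,y,z):
 [[-0.053 -0.005  0.999]
 [-0.016  1.     0.004]
 [-0.998 -0.016 -0.053]]
tool shift mm [17.3 -0.4 -2.3]
```

{"api": "play_rows", "payload": {"moves": [[[0.0015,0,0,0,-1],[0.0015,0,0,0,-1],[0.0015,0,0,0,-1],[0.0015,0,0,0,-1],[0.0015,0,0,0,-1],[0.0015,0,0,0,-1],[0.001,0,0,0,-1],[0.001,0,0,0,-1],[0.0008,0,0,0,-1],[0.0008,0,0,0,-1]]]}}

```text
time: 31.5
tool_pos: [0.5954, -0.0444, 0.0571]
tool_rot: [-2.861, 1.516, -3.107]
contact_force: [-0.1, -0.1, 0.3]
opening: 0.0002
```

```bash
python3 - <<'E'
from cell import robot
from st import *
o,T,p=status(robot)
E
```

```text
t 31.5 tcp [ 0.5954 -0.0444  0.0571] holder [-0.0063 -0.0616  0.0571] F [-0.1 -0.1  0.3] open 0.0
tool axes in holder (cols x,y,z):
 [[-0.053 -0.008  0.999]
 [-0.016  1.     0.008]
 [-0.998 -0.015 -0.053]]
```

{"api": "play_rows", "payload": {"moves": [[[0.0008,-0.001,0,0,-1],[0.0008,-0.001,0,0,-1],[0.0008,0,0,0,-1],[0.0008,0,0,0,-1],[0.0008,0,0,0,-1],[0.001,0,0,0,-1],[0.0012,0,0,0,-1],[0.0014,0,0,0,-1],[0.0016,0,0,0,-1],[0.0018,0,0,0,-1]]]}}

```text
time: 32.5
tool_pos: [0.5948, -0.0467, 0.0534]
tool_rot: [-2.834, 1.519, -3.08]
contact_force: [-4.3, 1.1, 14.3]
opening: 0.0008
```

```bash
python3 - <<'E'
from cell import robot
from st import *
o,T,p=status(robot)
E
```

```text
t 32.5 tcp [ 0.5948 -0.0467  0.0534] holder [-0.0063 -0.064   0.0534] F [-4.3  1.1 14.3] open 0.001
tool axes in holder (cols x,y,z):
 [[-0.049 -0.009  0.999]
 [-0.016  1.     0.008]
 [-0.999 -0.016 -0.049]]
```

{"api": "play_rows", "payload": {"moves": [[[0.002,0,0,0,-1],[0.0022,0,0,0,-1],[0.0024,0,0,0,-1],[0.0024,0,0,0,-1],[0.0024,0,0,0,-1],[0.0024,0,0,0,-1],[0.0024,0,0,0,-1],[0.0024,0,0,0,-1],[0.0024,0,0,0,-1],[0.0024,0,0,0,-1]]]}}

```text
time: 33.5
tool_pos: [0.5948, -0.0467, 0.0533]
tool_rot: [-2.712, 1.53, -2.956]
contact_force: [-6.1, 1.8, 17.1]
opening: 0.0008
```

```bash
python3 - <<'E'
from cell import robot
from st import *
o,T,p=status(robot)
E
```

```text
t 33.5 tcp [ 0.5948 -0.0467  0.0533] holder [-0.0062 -0.064   0.0533] F [-6.1  1.8 17.1] open 0.001
tool axes in holder (cols x,y,z):
 [[-0.037 -0.01   0.999]
 [-0.017  1.     0.01 ]
 [-0.999 -0.017 -0.037]]
```

{"api": "play_rows", "payload": {"moves": [[[-0.006,0,0,0,-1],[-0.006,0.008,0,0,-1],[0,0.016,0,0,-1],[0,0.018,0,0,-1],[0,0.018,0,0,-1],[0,0.018,0,0,-1],[0,0.012,0,0,-1],[0,0.006,0,0,-1],[0,0,0,0,-1],[0,0,0,0,-1]]]}}

```text
time: 34.5
tool_pos: [0.6202, 0.0568, 0.0633]
tool_rot: [-2.731, 1.531, -2.973]
contact_force: [-0.3, 0.3, 0.2]
opening: 0.0003
```

```bash
python3 - <<'E'
from cell import robot
from st import *
o,T,p=status(robot)
shift(T,p,w((-.0085,.045,.054)))
E
```

```text
t 34.5 tcp [0.6202 0.0568 0.0633] holder [-0.0077  0.0425  0.0633] F [-0.3  0.3  0.2] open 0.0
tool axes in holder (cols x,y,z):
 [[-0.037 -0.012  0.999]
 [-0.016  1.     0.012]
 [-0.999 -0.016 -0.037]]
tool shift mm [ 9.3  2.6 -0.4]
```

{"api": "play_rows", "payload": {"moves": [[[0.001,0.002,0,0,-1],[0.001,0.002,0,0,-1],[0.0008,0.001,0,0,-1],[0.0008,0,0,0,-1],[0.0008,0,0,0,-1],[0.0008,0,0,0,-1],[0.0008,0,0,0,-1],[0.0008,0,0,0,-1],[0.0008,0,0,0,-1],[0.0008,0,0,0,-1]]]}}

```text
time: 35.5
tool_pos: [0.621, 0.0592, 0.0542]
tool_rot: [-2.721, 1.53, -2.967]
contact_force: [0.5, 0.3, 0.2]
opening: 0.0004
```

```bash
python3 - <<'E'
from cell import robot
from st import *
o,T,p=status(robot)
E
```

```text
t 35.5 tcp [0.621  0.0592 0.0542] holder [-0.0076  0.0451  0.0542] F [0.5 0.3 0.2] open 0.0
tool axes in holder (cols x,y,z):
 [[-0.037 -0.009  0.999]
 [-0.017  1.     0.008]
 [-0.999 -0.017 -0.037]]
```

{"api": "play_rows", "payload": {"moves": [[[0.0008,0,0,0,-1],[0.0008,0,0,0,-1],[0.001,0,0,0,-1],[0.0012,0,0,0,-1],[0.0015,0,0,0,-1],[0.0018,0,0,0,-1],[0.002,0,0,0,-1],[0.0022,0,0,0,-1],[0.0022,0,0,0,-1],[0.0022,0,0,0,-1]]]}}

```text
time: 36.5
tool_pos: [0.621, 0.0592, 0.0533]
tool_rot: [-2.643, 1.537, -2.887]
contact_force: [-5.7, -0.6, 13.7]
opening: 0.0003
```

```bash
python3 - <<'E'
from cell import robot
from st import *
o,T,p=status(robot)
E
```

```text
t 36.5 tcp [0.621  0.0592 0.0533] holder [-0.0075  0.0451  0.0533] F [-5.7 -0.6 13.7] open 0.0
tool axes in holder (cols x,y,z):
 [[-0.03  -0.01   1.   ]
 [-0.016  1.     0.009]
 [-0.999 -0.016 -0.03 ]]
```

{"api": "play_rows", "payload": {"moves": [[[0.0024,0,0,0,-1],[0.0026,0,0,0,-1],[0.0028,0,0,0,-1],[0.0028,0,0,0,-1],[0.0028,0,0,0,-1],[0.0028,0,0,0,-1],[0.0028,0,0,0,-1],[0.002,0,0,0,-1],[0.001,0,0,0,-1],[0,0,0,0,-1]]]}}

```text
time: 37.5
tool_pos: [0.6211, 0.0593, 0.0537]
tool_rot: [-2.433, 1.547, -2.676]
contact_force: [0.5, 0.1, -0.3]
opening: 0.0005
```

{"api": "play_rows", "payload": {"moves": [[[-0.006,0,0,0,-1],[-0.01,0,0,0,-1],[-0.02,0,0,0,-1],[-0.02,0,-0.02,0,-1],[-0.02,0,-0.03,0,-1],[-0.02,0,-0.03,0,-1],[-0.02,0,-0.03,0,-1],[-0.01,0,-0.03,0,-1],[0,0,-0.03,0,-1],[0,0,0,0,-1]]]}}

```text
time: 38.5
tool_pos: [0.4547, 0.1026, 0.1915]
tool_rot: [-2.369, 1.552, -2.614]
contact_force: [-0.7, -0.9, 0.2]
opening: 0.0001
```

```bash
python3 - <<'E'
from cell import robot
from st import *
o,T,p=status(robot)
for n,r in (("side",(215,170,130,110,6)),("scene",(220,170,110,95,6))):
    im=robot.read_camera(n); cv2.imwrite(f"pics/{n}4.png",im[:,:,::-1]); crop(f'pics/{n}4.png',f'pics/{n}4c.png',*r)
E
```

```text
t 38.5 tcp [0.4547 0.1026 0.1915] holder [-0.1794  0.0453  0.1915] F [-0.7 -0.9  0.2] open 0.0
tool axes in holder (cols x,y,z):
 [[-0.014 -0.01   1.   ]
 [-0.013  1.     0.01 ]
 [-1.    -0.013 -0.014]]
```

View pics/side4c.png

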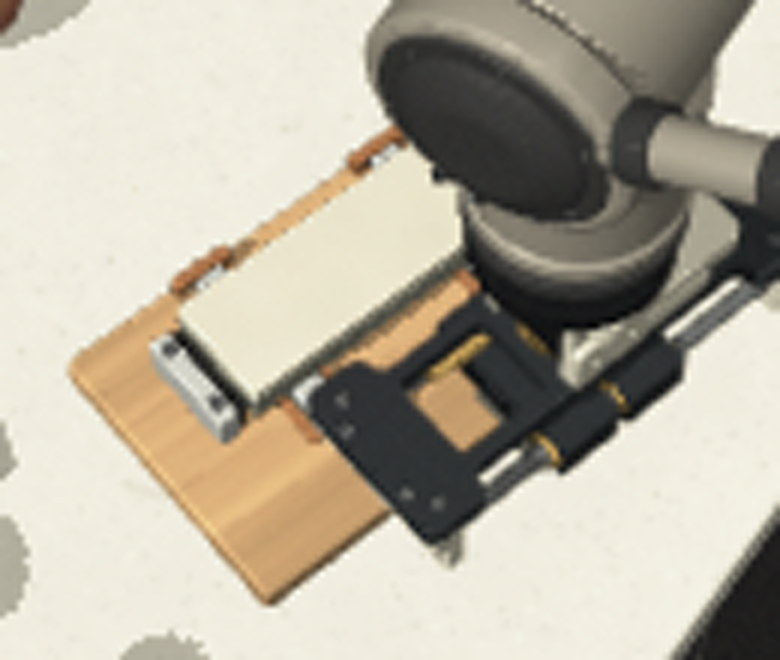

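View pics/scene4c.png

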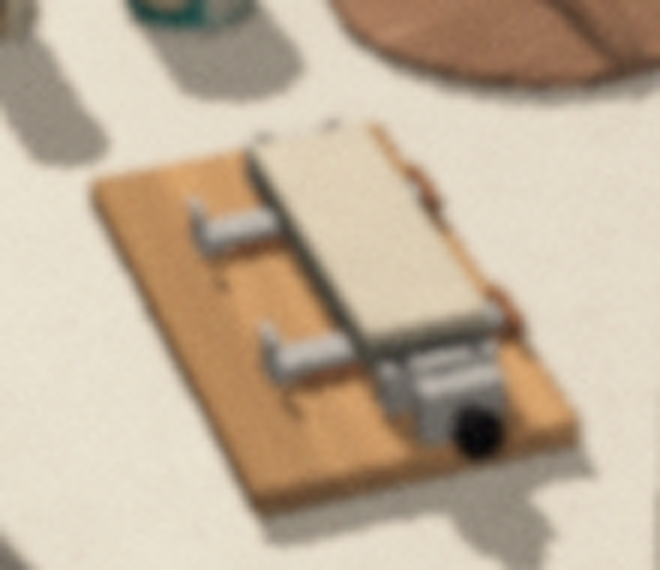

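```bash
python3 - <<'E'
from cell import robot
print(robot.hand_in()); 
E
```

```text
the job is handed in; nothing more can be done
None
```

I slid both strips in together with the open fingers until they hit their stops. Then I pressed the stone down on the left, then the right, using small steps, and bedded both ends. I backed the arm off and handed the job in at about 38.6 s of the 64 s allowed.

- **Strips:** the push came to a dead stop at about 16 N. The lugs then sat within a few mm of the fully-in position, about the limit of the camera measurement. In the last pictures both strips' back ends are at their stops.
- **Stone height:** with the tool back over each end, the TCP read 53.3 mm on both sides, close to the nominal seated top of 53 mm.
- **Pressing force:** the bedding pushes, downward part, read 18.8 N on the left, and 17.5 then 17.1 N on the right. The left was then pressed once more; the last reading in that press was 13.7 N, and I did not read its peak. I only see the force at the end of each call, but no reading came near 30 N.
- **At hand-in:** the tool was clear of everything and the force read near zero. I did not touch any of the bystanders.

**What disagreed or was not checked:**
- The wrist camera placed the board's front edge about 8 mm further back than the two fixed cameras. The contact points agreed with the fixed cameras.
- Pushing on the stops tilted the tool by about 7°. It straightened out again while pressing, and I offset the press points for it.
- I did not test the pinch by trying to pull a strip out.

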